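# Set the purge station: flow sleeve to 8, then shut-off valve half open

### The job

Set up the purge station on the bench: with the shut-off lever still shut, turn the clicking scale sleeve up to 8 on its 0 to 10 scale without going past 8. Then open the shut-off lever halfway, to its middle mark (45 degrees), let go, and leave the sleeve at 8 and the things standing around where they are.

Things in the scene. Friction and masses are not known exactly. Their poses are not given: they have to be found in the camera images.
- station: Fixed purge station: dark steel base plate 120 (x) x 280 (y) x 12 mm; origin at the centre of its underside, front (-x) roughly facing the robot, z up. On its right (-y) a grey plinth carries a round aluminium scale body, 96 mm across, with the sleeve. A copper pipe leads left to a brass shut-off valve with an upright stem and the lever.
- scale_face (a point): Centre of the flat scale face, 85 mm above the bench. The face is tipped 30 degrees towards the front: its normal, the sleeve's axis, is (-0.5, 0, 0.866) in the station frame. Eleven black marks 18 degrees apart show 0 to 10; the long ones are 0, 5 and 10. 0 is at the station's left (+y), 5 at the upper far side, 10 at the right.
- sleeve (a joint): Angle of the scale sleeve, rad: 0 at mark 0, grows as it is turned clockwise seen from above along its axis, 0.314 per number (18 degrees), so 8 is 2.513; end stops at 0 and 10. A sprung click stop pulls it into each whole number with up to about 0.2 N m.
- sleeve_grip (a point): Point on the axis of the round fluted steel sleeve, 34 mm above the scale face. The sleeve is 55 mm in diameter and stands 55 mm high on the face (a 62 mm rim fills the lowest 8 mm). Its z axis is the turning axis, pointing up out of the face; its y axis points to the black pointer.
- sleeve_pointer (a point): Tip of the sleeve's black pointer, 38 mm from the axis and 4 mm above the scale face; it points to the number set. A black line on the sleeve's top runs from the centre the same way.
- lever (a joint): Angle of the shut-off lever, rad: 0 shut (lever points to the station's front, -x), grows to 1.571 fully open as its end swings to the left (+y), away from the sleeve; clockwise seen from above. 0.785 is half open. It is stiff and stays where it is left.
- lever_hinge (a point): Point on the lever's upright axis at the mid height of its grip, 117 mm above the bench. Under the lever a round plate of 42 mm radius, top 109 mm above the bench, carries three black marks: shut, half, open.
- lever_grip (a point): Point at the middle of the lever's black grip, 80 mm from its axis. The grip is 58 mm long, 18 mm wide and 16 mm high (from 109 to 125 mm above the bench).
- jar: Bystander: dark grey jar with black lid, 60 mm across, 85 mm high, behind the station on the right; origin at the centre of its underside.
- striker: Bystander: wire flint striker, 141 mm long, lying behind the station on the left; origin at the centre of its underside.
- tape: Bystander: roll of black tape, 62 mm across, 19 mm high, lying left of the station; origin at the centre of its underside.

How it is judged:
By the outcome, as a careful person would: the job done as asked, in the order asked, and still so for the second after the job is handed in, with the robot touching nothing.
It also fails if it takes over 58 s, if anything falls off the work surface, if the arm or the gripper's body presses on something with over 40 N, if the wrist force passes 120 N, or if a joint passes its speed limit or range.

### The arm

A 6-joint arm with a two-finger parallel gripper is mounted at the origin on a cart in front of the work surface, level with it; the furniture and walls round the work are solid. World frame = base frame: x ahead of the robot, y to its left, z up, the work surface at z = 0. Lengths are in m, angles in rad, forces in N, time in s.
With the tool pointing down it reaches from about 0.35 to 0.85 m from the base axis. Payload 8.1 kg.
Tool frame: the origin (TCP) lies between the finger pads; the fingertips stand 25 mm ahead of it and the grasp point (between the pads) lies 6 mm ahead of it; z points along the fingers, y is the line along which they close (so a half turn about z gives the same grasp; the last joint's range is limited). The gripper opens to 93 mm and grips with 3 to 60 N. Pads are 15 mm wide; open, the fingers measure 128 mm over their backs; the gripper's body (75 mm by 188 mm) begins 65 mm behind the grasp point.
Start: joints at [1.141, 0.13, 1.488, -0, 1.523, -0.085], TCP at [0.203, 0.565, 0.244] pointing down, gripper open.
Joint ranges: [-2.96, 2.96], [-0.89, 2.26], [0.02, 2.5], [-1.34, 4.48], [0, 2.73], [-2.66, 2.66]. Speed limits (rad/s): [2.39, 2.39, 2.79, 3.14, 3.14, 3.14].

### API

Orientations are given as a rotation vector (axis times angle).
In Python, from plant import robot gives the robot as it stands.
- The arm moves only by the tool arm_command, never from a script. Its argument "increments" is text: rows parted by semicolons, each of 5 numbers parted by spaces: the closure, from 0 (fully open) to 1 (shut), then the shift along the tool's x, y, z in mm, then the turn about the tool's z in rad. A call has 1 to 5 rows; each row is the pose to reach, as a shift and turn from the pose commanded when the call began, along the tool's axes at that moment; what a row does not reach only later rows make up. A row lasts 1/10 s, in which the tool goes at most 50 mm and 8.59 degrees, less where a joint would pass 70% of its speed; a pose out of reach is approached as far as the arm can. A call with a gripper value outside its range is refused whole. The fingers move at their own pace and stop on an object; "grip_force" is the grip in N (left out, the last holds). Time passes only in rows, so rows that repeat a pose let the fingers close. It gives the time, the measured TCP pose, the force, the opening and the grip force at its end, in the units of the state.
- robot.read_state(): the state, without advancing time (a new reading comes with each control period).
- robot.read_camera(name): name is "side" or "top" or "wrist"; returns the picture (400x640x3 uint8, blue, green, red); there is no depth.
- robot.camera_model(name): a dict with "fx", "fy", "cx", "cy" (pixels), "D" ([k1, k2, p1, p2, k3] as OpenCV has them; the pictures are not rectified), "eye" and "rotation" of the camera in the world. Camera axes: x right, y down, z forward; pixel columns grow to the right and rows downward; lengths in m; the calibration is good to about 2 mm. A picture is of the moment at which its call begins: read the wrist's pose just before it. camera_model takes no time and is no camera call; for the wrist camera it gives the pose at the moment of the call.
- robot.close_job(): hands the job in; it is judged then, once.
The state is a dict: "t": time; "q": joint angles; "dq": joint speeds; "joint_torque": joint torques, N m; "tool_pos": TCP position; "orientation": TCP orientation; "force": force on the tool from outside, world axes, zero at the start; "wrist_torque": the same for the moment, N m; "opening": finger opening in m; "gripper_force": force on a finger pad.
Only numpy, scipy, OpenCV 4.12 (cv2) and the standard library are available. Lean on these libraries where they do the work, as an engineer would, in place of code of your own. Each camera call takes 0.05 s, during which the arm holds its last target. There are 200 camera calls.

## Working session

There is one attempt and no reset: what is moved stays moved. The work goes in short steps, Python scripts to look and compute and a tool call to move; the robot and the scene stay as the last step left them, time stands still between calls to the robot, and variables do not carry over. Pictures are saved under pics/ and viewed, at most 10 in all, crops included, and the job is handed in when it is done.

Besides the shell and the picture viewer there is one more tool, called as name(argument=value, ...) on one line, values as JSON. arm_command: Moves the arm, as the interface text tells. Its arguments: {"type":"object","properties":{"increments":{"type":"string"},"grip_force":{"type":"number"}},"required":["increments"]}

```bash
mkdir -p pics; ls
python3 - <<'E'
from plant import robot
import cv2
s=robot.read_state();print(s)
for n in("top","side"):
    im=robot.read_camera(n);cv2.imwrite(f"pics/{n}1.png",im);print(n,robot.camera_model(n))
E
```

```text
pics
{'t': 0.0, 'q': array([ 1.14059104e+00,  1.31133689e-01,  1.48926486e+00, -3.44516759e-05,
        1.52299017e+00, -8.53819774e-02]), 'dq': array([ 7.68603285e-04, -1.48707195e-03,  6.56209705e-05,  5.63297120e-04,
       -2.67537764e-04,  4.89310525e-04]), 'joint_torque': array([ 3.26955806e-04, -5.59862709e+01, -4.91740143e+01,  7.66271283e-02,
        3.61468841e-02, -2.22912581e-04]), 'tool_pos': array([0.20258262, 0.56421777, 0.24261173]), 'orientation': array([-5.38892047e-01, -3.09459600e+00,  2.74143755e-03]), 'force': array([-0.02873018,  0.83227799,  1.13594994]), 'wrist_torque': array([0.01544286, 0.00919487, 0.01314162]), 'gripper_force': 0.0, 'opening': 0.09305682349741173}
top {'fx': 402.1772034262717, 'fy': 402.1772034262717, 'cx': 313.3439927867459, 'cy': 196.91788333771603, 'D': array([-0.0823537,  0.       ,  0.       ,  0.       ,  0.       ]), 'eye': array([0.5252284 , 0.05673717, 0.9403874 ]), 'rotation': array([-2.14331634,  2.14703208, -0.13837481])}
side {'fx': 506.21871487540596, 'fy': 506.21871487540596, 'cx': 311.4201822422152, 'cy': 204.95217778259365, 'D': array([-0.12675715,  0.        ,  0.        ,  0.        ,  0.        ]), 'eye': array([0.52246793, 0.78782244, 0.57032583]), 'rotation': array([-0.19373345,  2.71217034, -1.48268647])}
```

View pics/top1.png

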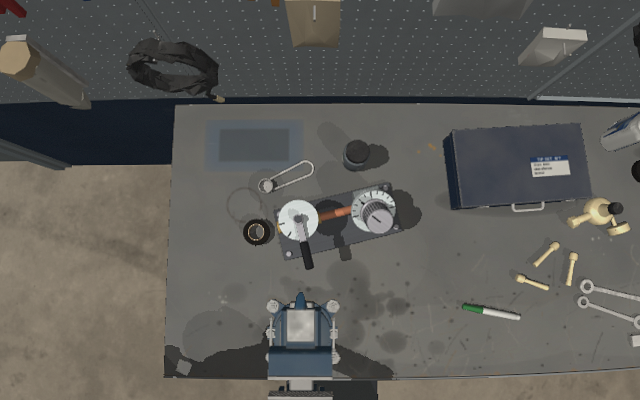

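View pics/side1.png

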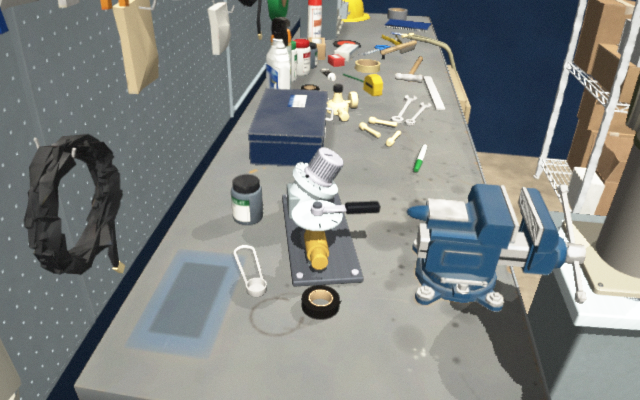

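The top view shows the station at about (340,222), yawed slightly: lever hinge near (299,219), sleeve near (376,215), with the jar, striker and tape around it. A vise stands in front at (300,335). I'll enlarge the station.

Run:
```python
import cv2
a=cv2.imread("pics/top1.png")[170:270,265:425]
cv2.imwrite("pics/top1c.png",cv2.resize(a,None,fx=5,fy=5,interpolation=cv2.INTER_CUBIC))
```

```text
(no output)
```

View pics/top1c.png

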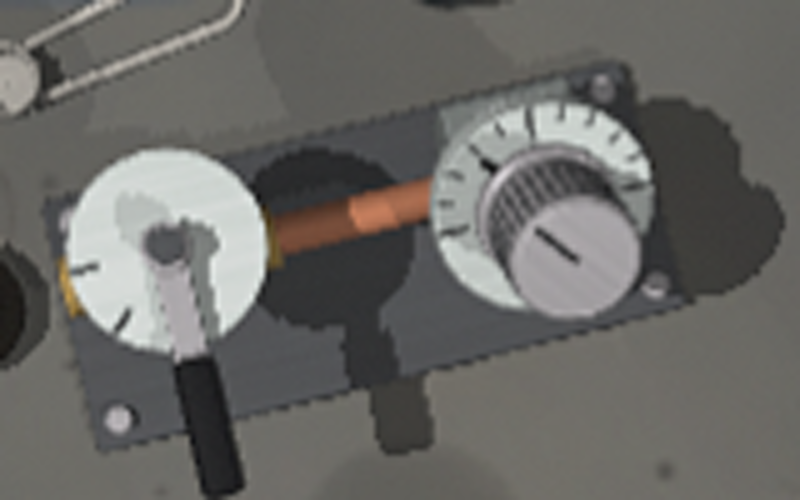

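```bash
cat > h.py <<'E'
import numpy as np,cv2
from scipy.spatial.transform import Rotation as R
from plant import robot
def proj(P,m):
    Rc=R.from_rotvec(m["rotation"]).as_matrix().T
    K=np.array([[m["fx"],0,m["cx"]],[0,m["fy"],m["cy"]],[0,0,1]])
    return cv2.projectPoints(np.atleast_2d(P).astype(float),cv2.Rodrigues(Rc)[0],-Rc@m["eye"],K,m["D"])[0][:,0]
def ray(px,z,m):
    K=np.array([[m["fx"],0,m["cx"]],[0,m["fy"],m["cy"]],[0,0,1]])
    u=cv2.undistortPoints(np.array([[px]],float),K,m["D"])[0,0]
    d=R.from_rotvec(m["rotation"]).as_matrix()@np.r_[u,1]
    return m["eye"]+d*(z-m["eye"][2])/d[2]
E
python3 - <<'E'
from h import *
from scipy.optimize import least_squares
m=robot.camera_model("top")
c=lambda u,v:((u+.5)/5-.5+265,(v+.5)/5-.5+170)
obs=np.array([c(45,203),c(100,450),c(630,65),c(690,297),c(167,250),c(223,492),c(543,205),c(570,257),c(453,232),c(637,187)])
n=np.array([-.5,0,.866])
def pts(p):
    x,y,a,hx,hy,fx,fy=p
    f=np.array([fx,fy,.085])
    L=np.array([[.06,.14,.012],[-.06,.14,.012],[.06,-.14,.012],[-.06,-.14,.012],[hx,hy,.109],[hx-.109,hy,.121],f,f+.055*n,f+[0,.043,0],f-[0,.043,0]])
    return L@R.from_euler('z',a).as_matrix().T+[x,y,0]
r=least_squares(lambda p:(proj(pts(p),m)-obs).ravel(),[.55,.05,.2,0,.08,0,-.08],loss='soft_l1')
print(r.x.round(4));print((proj(pts(r.x),m)-obs).round(1))
P=pts(r.x);print(P.round(4)); ms=robot.camera_model("side");print(proj(P,ms).round(0))
np.save("p.npy",r.x)
for nm,px,z in[("jar",(357,152),.085),("striker",(285,178),.01),("tape",(257,232),.019),("viseTip",(300,296),.15),("viseTip",(300,296),.1)]:print(nm,ray(px,z,m).round(3))
im=cv2.imread("pics/side1.png")
for q in proj(P,ms):cv2.circle(im,tuple(int(round(v)) for v in q),1,(0,0,255),-1)
cv2.imwrite("pics/sideo.png",cv2.resize(im[130:300,200:440],None,fx=3.3,fy=3.3,interpolation=cv2.INTER_CUBIC))
# pointer angle for hypotheses
a=r.x[2]; f=np.r_[r.x[5:7],.085]; ex=np.array([0,1,0]); ey=np.array([.866,0,.5])
for k in(2,2.5,3,3.5,4):
    t=k*np.pi/10; d=np.cos(t)*ex+np.sin(t)*ey
    Q=np.array([f+.038*d+.004*n,f+.055*n+.022*d])@R.from_euler('z',a).as_matrix().T+[*r.x[:2],0]
    print(k,((proj(Q,m)-[265,170]+.5)*5-.5).round(0).tolist())
E
```

```text
[ 0.5996  0.0085  0.2315  0.0187  0.0869 -0.0024 -0.0724]
[[-0.2 -0.9]
 [ 0.3  0.4]
 [-0.7 -0.8]
 [ 0.5  2.6]
 [-0.4 -2. ]
 [ 0.4  1.6]
 [-0.2  0.3]
 [ 1.   0.7]
 [-1.7 -0.4]
 [ 0.4 -0.7]]
[[ 0.6259  0.1585  0.012 ]
 [ 0.5091  0.131   0.012 ]
 [ 0.6901 -0.114   0.012 ]
 [ 0.5733 -0.1416  0.012 ]
 [ 0.5978  0.0974  0.109 ]
 [ 0.4917  0.0724  0.121 ]
 [ 0.6139 -0.0625  0.085 ]
 [ 0.5871 -0.0688  0.1326]
 [ 0.604  -0.0207  0.085 ]
 [ 0.6237 -0.1044  0.085 ]]
[[292. 280.]
 [363. 276.]
 [283. 192.]
 [339. 190.]
 [315. 213.]
 [381. 204.]
 [317. 177.]
 [332. 155.]
 [319. 188.]
 [315. 167.]]
jar [ 0.743 -0.03   0.085]
striker [0.7   0.132 0.01 ]
tape [0.573 0.195 0.019]
viseTip [0.443 0.09  0.15 ]
viseTip [0.437 0.092 0.1  ]
2 [[466.0, 180.0], [528.0, 242.0]]
2.5 [[473.0, 168.0], [532.0, 235.0]]
3 [[482.0, 158.0], [538.0, 229.0]]
3.5 [[492.0, 148.0], [544.0, 223.0]]
4 [[504.0, 140.0], [551.0, 218.0]]
```

View pics/sideo.png

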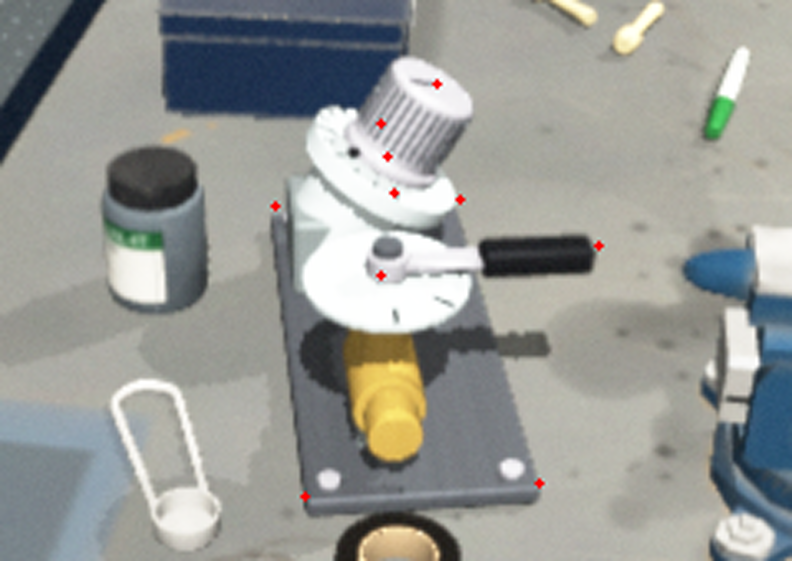

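The plate corners, disc and sleeve reproject onto the side picture within a few pixels: disc centre at crop (387,280), sleeve top (432,88), lever end (595,243). I'll refine the fit with both views.

```bash
cat > fit.py <<'E'
from h import *
from scipy.optimize import least_squares
m=robot.camera_model("top");ms=robot.camera_model("side")
c=lambda u,v:((u+.5)/5-.5+265,(v+.5)/5-.5+170)
s=lambda u,v:((u+.5)/3.3-.5+200,(v+.5)/3.3-.5+130)
obs=np.array([c(45,203),c(100,450),c(630,65),c(690,297),c(167,250),c(223,492),c(543,205),c(570,257),c(453,232),c(637,187)])
si=[0,1,2,4,5,7]
obs2=np.array([s(305,500),s(540,490),s(275,213),s(387,280),s(595,243),s(432,88)])
n=np.array([-.5,0,.866])
def pts(p):
    x,y,a,hx,hy,fx,fy,l=p
    f=np.array([fx,fy,.085])
    L=np.array([[.06,.14,.012],[-.06,.14,.012],[.06,-.14,.012],[-.06,-.14,.012],[hx,hy,.109],[hx-l,hy,.121],f,f+.055*n,f+[0,.043,0],f-[0,.043,0]])
    return L@R.from_euler('z',a).as_matrix().T+[x,y,0]
def res(p):return np.r_[(proj(pts(p),m)-obs).ravel(),(proj(pts(p)[si],ms)-obs2).ravel()]
r=least_squares(res,[.6,.01,.23,0,.08,0,-.08,.109],loss='soft_l1')
if __name__=="__main__":
    print(r.x.round(4));print(res(r.x).reshape(-1,2).round(1).tolist())
    P=pts(r.x);print(P[[4,5,6,7]].round(4));print("sleeve_grip",(P[6]+(P[7]-P[6])*34/55).round(4))
    for nm,a,b in[("visetip",(300,294),(408,212)),("jawpost",(269,308),(477,190)),("vis_right",(333,305),(490,187))]:
        q=least_squares(lambda X:np.r_[(proj(X,m)-a).ravel(),(proj(X,ms)-b).ravel()],[.4,.1,.1]);print(nm,q.x.round(3),q.cost.round(1))
    st=robot.read_state();print(R.from_rotvec(st["orientation"]).as_matrix().round(3))
E
python3 fit.py
```

```text
[ 0.5997  0.0099  0.2335  0.015   0.086  -0.0023 -0.0734  0.1036]
[[-0.8, -0.9], [-0.3, 0.4], [-1.4, -1.0], [-0.1, 2.4], [-0.2, -0.3], [0.0, 0.7], [-0.4, 0.1], [0.8, 0.4], [-1.9, -0.6], [0.1, -1.0], [0.1, -0.7], [0.2, -1.5], [-0.1, -1.6], [0.2, -1.9], [-0.5, 0.9], [1.0, -1.5]]
[[ 0.5944  0.097   0.109 ]
 [ 0.4936  0.0731  0.121 ]
 [ 0.6144 -0.0621  0.085 ]
 [ 0.5877 -0.0684  0.1326]]
sleeve_grip [ 0.5979 -0.066   0.1144]
visetip [0.446 0.091 0.122] 0.9
jawpost [0.386 0.148 0.203] 440.6
vis_right [0.36  0.033 0.142] 1033.6
[[-0.941  0.338 -0.001]
 [ 0.338  0.941 -0.001]
 [ 0.    -0.002 -1.   ]]
```

arm_command(increments="0 -10 -8 -40 0; 0 -40 -31 -60 0; 0 -77 -60 -60 0; 0 -114 -89 -60 0; 0 -151 -118 -60 0", grip_force=50)

```text
t: 0.6
tool_pos: [0.3054, 0.401, 0.3034]
orientation: [0.538, 3.095, -0.0]
force: [0.8, 0.1, 0.6]
opening: 0.0927
gripper_force: 0.0
```

arm_command(increments="0 -37 -29 0 0; 0 -74 -58 0 0; 0 -111 -87 0 0; 0 -148 -116 0 0; 0 -185 -145 0 0")

```text
t: 1.1
tool_pos: [0.4306, 0.2018, 0.3034]
orientation: [-0.539, -3.095, 0.0]
force: [1.2, -0.1, 0.1]
opening: 0.0931
gripper_force: 0.0
```

arm_command(increments="0 -37 -29 0 0; 0 -74 -58 0 0; 0 -111 -87 0 0; 0 -148 -116 0 0; 0 -185 -145 0 0")

```text
t: 1.6
tool_pos: [0.5557, 0.0027, 0.3032]
orientation: [-0.539, -3.094, -0.0]
force: [1.0, 2.0, 0.6]
opening: 0.0925
gripper_force: 0.0
```

arm_command(increments="0 -37 -29 0 -0.14; 0 -64 -51 0 -0.28; 0 -64 -51 0 -0.42; 0 -64 -51 0 -0.56; 0 -64 -51 0 -0.58")

```text
t: 2.1
tool_pos: [0.598, -0.0654, 0.3028]
orientation: [0.372, -3.118, -0.001]
force: [0.7, 0.0, -0.2]
opening: 0.0931
gripper_force: 0.0
```

Run:
```python
from fit import *
mw=robot.camera_model("wrist");im=robot.read_camera("wrist");cv2.imwrite("pics/w1r.png",im)
P=pts(r.x);q=proj(P,mw);print(q.round(0).tolist());print(mw["eye"])
for k in q:cv2.circle(im,tuple(int(v) for v in np.clip(k,-2000,2000)),2,(0,0,255),-1)
cv2.imwrite("pics/w1.png",im)
```

```text
[[465.0, 219.0], [476.0, 138.0], [278.0, 218.0], [274.0, 137.0], [461.0, 211.0], [479.0, 119.0], [322.0, 191.0], [322.0, 177.0], [358.0, 191.0], [287.0, 191.0]]
[ 0.5205464  -0.0843968   0.44387959]
```

View pics/w1.png

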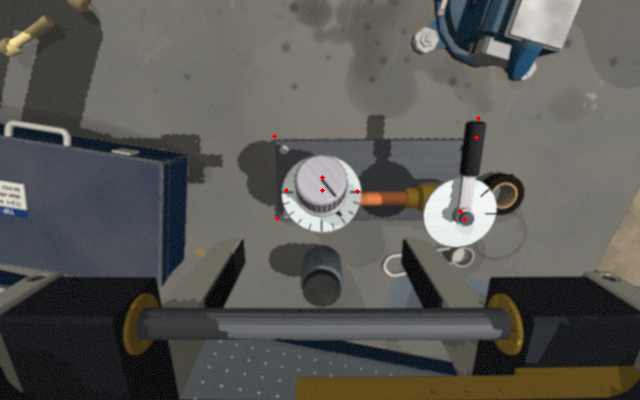

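Wrist view: sleeve top centre at (322,181), face centre about (322,194), pointer tip (339,213), so it stands at 3. The sleeve lies about 3 mm further back than my estimate. I'll pre-turn by −18° and descend.

arm_command(increments="0 -3 0 45 -0.14; 0 -3 0 90 -0.28; 0 -3 0 130 -0.31; 0 -3 0 160 -0.31; 0 -3 0 182 -0.31")

```text
t: 2.65
tool_pos: [0.5995, -0.0636, 0.1186]
orientation: [0.84, -3.024, -0.002]
force: [-0.5, -0.4, -1.0]
opening: 0.0927
gripper_force: 0.0
```

arm_command(increments="0.3 0 0 0 0; 0.6 0 0 0 0; 1 0 0 0 0; 1 0 0 0 0; 1 0 0 0 0")

```text
t: 3.15
tool_pos: [0.6027, -0.0653, 0.1236]
orientation: [-0.844, 3.023, -0.005]
force: [3.3, -5.6, -2.5]
opening: 0.0575
gripper_force: 25.2
```

arm_command(increments="1 0 0 0 0; 1 0 0 0 0; 1 0 0 0 0.1; 1 0 0 0 0.2; 1 0 0 0 0.3")

```text
t: 3.65
tool_pos: [0.6045, -0.0656, 0.123]
orientation: [-0.377, 3.111, -0.005]
force: [17.0, -10.1, -6.2]
opening: 0.0538
gripper_force: 49.8
```

arm_command(increments="1 0 0 0 0.1; 1 0 0 0 0.2; 1 0 0 0 0.3; 1 0 0 0 0.32; 1 0 0 0 0.32")

```text
t: 4.15
tool_pos: [0.6046, -0.0666, 0.1232]
orientation: [0.118, 3.131, -0.004]
force: [16.6, -15.3, -6.1]
opening: 0.0563
gripper_force: 59.0
```

Run:
```python
from h import *
im=robot.read_camera("wrist");cv2.imwrite("pics/w2r.png",im)
t=robot.read_camera("top")
s=robot.read_camera("side")
A=cv2.resize(im[120:320,200:440],(480,400),interpolation=cv2.INTER_CUBIC)
B=cv2.resize(s[130:230,280:360],(320,400),interpolation=cv2.INTER_CUBIC)
cv2.imwrite("pics/w2.png",np.hstack([A,B])); print(robot.read_state()["wrist_torque"])
```

```text
[ 0.5822331  -2.74261783  1.94498263]
```

View pics/w2.png

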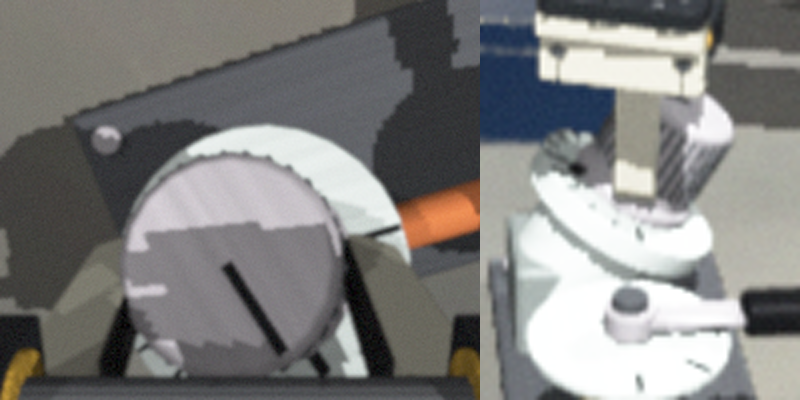

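The line on the sleeve's top runs from crop (228,265) to (283,355), in line with the pointer at (325,370). I'll turn that into a number.

```bash
cat > ang.py <<'E'
from fit import *
def scale(a,b,mw):
    """number on the scale from the image line a->b on the sleeve top"""
    Rz=R.from_euler('z',r.x[2]).as_matrix(); P=pts(r.x); T=P[7]+Rz@[.003,0,0]; F=P[6]+Rz@[.003,0,0]
    w=np.arctan2(b[1]-a[1],b[0]-a[0]); best=[]
    for k in np.arange(-1,11,.02):
        t=k*np.pi/10; d=Rz@[.866*np.sin(t),np.cos(t),.5*np.sin(t)]
        q=proj([T,T+.022*d],mw)-0; v=q[1]-q[0]
        best.append((abs(np.angle(np.exp(1j*(np.arctan2(v[1],v[0])-w)))),k,q.round(0).tolist()))
    return min(best)
E
python3 - <<'E'
from ang import *
print(scale((314,252.5),(341.5,297.5),robot.camera_model("wrist")))
E
```

```text
(np.float64(0.001307573593228195), np.float64(4.060000000000004), [[317.0, 254.0], [343.0, 295.0]])
```

The sleeve reached 4, so it turned one number and slipped on the rest. Vertical pads hold the tilted sleeve well only near square, so I'll use shorter strokes centred on square.

arm_command(increments="0.2 0 0 0 0; 0.2 0 0 0 0; 0.2 0 0 0 0; 0.2 0 0 0 -0.14; 0.2 0 0 0 -0.28", grip_force=60)

```text
t: 4.8
tool_pos: [0.6005, -0.0636, 0.1211]
orientation: [0.331, -3.123, -0.002]
force: [-0.7, 0.0, 0.1]
opening: 0.0743
gripper_force: 0.0
```

arm_command(increments="0.2 0 0 0 -0.14; 0.2 0 0 0 -0.22; 1 0 0 0 -0.22; 1 0 0 0 -0.22; 1 0 0 0 -0.22")

```text
t: 5.3
tool_pos: [0.6018, -0.0661, 0.1215]
orientation: [-0.659, 3.071, -0.006]
force: [4.4, -5.9, -7.3]
opening: 0.0555
gripper_force: 57.5
```

arm_command(increments="1 0 0 0 0; 1 0 0 0 0.1; 1 0 0 0 0.2; 1 0 0 0 0.3; 1 0 0 0 0.38")

```text
t: 5.8
tool_pos: [0.6025, -0.0662, 0.1213]
orientation: [-0.063, 3.138, -0.004]
force: [12.6, -14.3, -8.4]
opening: 0.055
gripper_force: 63.6
```

Run:
```python
from h import *
robot.read_camera("wrist");im=robot.read_camera("wrist");cv2.imwrite("pics/w3r.png",im)
cv2.imwrite("pics/w3.png",cv2.resize(im[120:320,200:440],(720,600),interpolation=cv2.INTER_CUBIC))
s=robot.read_state();print(s["wrist_torque"],s["orientation"])
```

```text
[ 1.03805916 -1.58788148  1.85162894] [-0.06369127  3.13767064 -0.00324864]
```

View pics/w3.png

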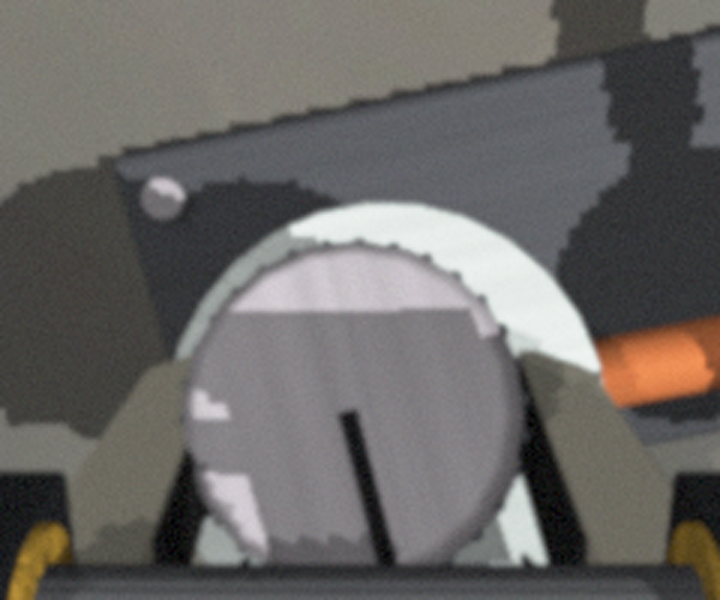

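The line runs from crop (348,412) to (385,560). I'll detect it in code from now on.

```bash
cat >> ang.py <<'E'
def read(im,mw):
    Rz=R.from_euler('z',r.x[2]).as_matrix(); T=pts(r.x)[7]+Rz@[.003,0,0]; t=np.linspace(0,2*np.pi,40)
    ring=proj([T+.0215*(Rz@[.866*np.sin(u),np.cos(u),.5*np.sin(u)]) for u in t],mw)
    M=np.zeros(im.shape[:2],np.uint8);cv2.fillConvexPoly(M,ring.round().astype(np.int32),1)
    D=((im.max(2)<65)&(M>0)).astype(np.uint8)
    n_,lab,st,_=cv2.connectedComponentsWithStats(D); c=proj(T,mw)[0]
    best=None
    for i in range(1,n_):
        ys,xs=np.where(lab==i); p=np.c_[xs,ys].astype(float)
        if len(p)<15: continue
        dist=np.linalg.norm(p-c,axis=1).min()
        if best is None or dist<best[0]: best=(dist,p)
    if best is None: return None
    vx,vy,x0,y0=cv2.fitLine(best[1].astype(np.float32),cv2.DIST_L2,0,.01,.01).ravel()
    v=np.array([vx,vy]); 
    if v@(best[1].mean(0)-c)<0: v=-v
    a=np.array([x0,y0]); return round(float(scale(a-10*v,a+10*v,mw)[1]),2),len(best[1]),a.round(0).tolist(),v.round(2).tolist()
def look(nm):
    mw=robot.camera_model("wrist");im=robot.read_camera("wrist");cv2.imwrite(f"pics/{nm}.png",im)
    s=robot.read_state();o=R.from_rotvec(s["orientation"]).as_matrix()
    print(read(im,mw),"phi",round(float(np.arctan2(o[1,1],o[0,1])-r.x[2]-np.pi/2),3),"t",s["t"],"tq",s["wrist_torque"].round(2))
E
python3 - <<'E'
from ang import *
mw=robot.camera_model("wrist");print(scale((348,412),(385,560),mw)[1]);look("w4r")
E
```

```text
4.720000000000005
(4.7, 273, [322.0, 283.0], [0.25, 0.9700000286102295]) phi -0.191 t 5.95 tq [ 1.01 -1.59  1.88]
```

arm_command(increments="0.2 0 0 0 0; 0.2 0 0 0 0; 0.2 0 0 0 0; 0.2 0 0 0 -0.14; 0.2 0 0 0 -0.28")

```text
t: 6.45
tool_pos: [0.6009, -0.0639, 0.1216]
orientation: [0.516, -3.099, -0.001]
force: [-0.5, -0.4, -0.1]
opening: 0.0744
gripper_force: 0.0
```

```bash
python3 -c "
from ang import *
look('w5r')"
```

```text
(4.64, 271, [320.0, 284.0], [0.029999999329447746, 1.0]) phi 0.106 t 6.5 tq [ 0.07 -0.01  0.02]
```

```bash
python3 -c "
from ang import *
robot.read_camera('wrist')
look('w6r'); s=robot.read_camera('side');im=cv2.imread('pics/w6r.png')
A=cv2.resize(im[180:320,240:400],(480,420),interpolation=cv2.INTER_CUBIC)
B=cv2.resize(s[135:215,285:345],(315,420),interpolation=cv2.INTER_CUBIC)
cv2.imwrite('pics/w6.png',np.hstack([A,B]))"
```

```text
(4.66, 267, [320.0, 284.0], [0.029999999329447746, 1.0]) phi 0.089 t 6.6 tq [ 0.08  0.02 -0.02]
```

View pics/w6.png

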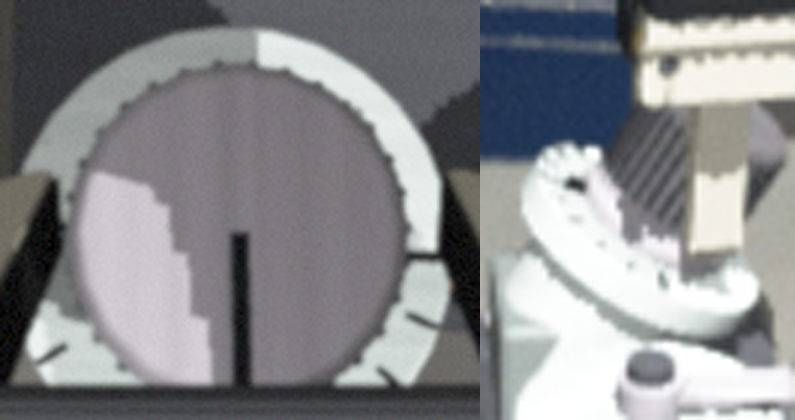

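The line points straight down in the picture at crop (240,235)–(240,385). Mark 0 is at the right (408–437,256) and another mark is at the lower left (50,353). This looks like 5, so I'll check the yaw estimate against the marks.

```bash
cat > chk.py <<'E'
from ang import *
mw=robot.camera_model("wrist")
obs=np.array([[376,265.3],[385.7,265.3],[376,285],[384,289],[261.7,295],[252.7,300.7],[320,258]])
f0=pts(r.x)[6]
def P(p,k9):
    a=r.x[2]+p[2]; Rz=R.from_euler('z',a).as_matrix(); f=f0+[p[0],p[1],p[5]]
    L=[]
    for k in(0,1,k9):
        t=k*np.pi/10; d=Rz@[.866*np.sin(t),np.cos(t),.5*np.sin(t)]; L+=[f+p[3]*d,f+p[4]*d]
    return np.array(L+[f+.055*(Rz@n)])
for k9 in(8,9,10):
    g=least_squares(lambda p:np.r_[(proj(P(p,k9),mw)-obs).ravel(),p[5]*500],[0.003,0,0,.04,.046,0]);print(k9,g.x.round(4),g.cost.round(2),g.fun.round(1))
print(proj(P([.003,0,0,.04,.046,0],9),mw).round(1).tolist())
E
python3 chk.py
```

```text
8 [ 0.0018 -0.0015  0.0043  0.0398  0.0459 -0.    ] 6.8 [ 1.8  0.3  1.5  1.  -1.8  0.  -0.9 -0.3  0.3  0.2  0.6 -0.1 -1.1 -0.9
 -0. ]
9 [ 0.007   0.0017  0.1456  0.0385  0.0446 -0.0006] 106.62 [ 2.   0.3  1.8 -0.2  0.7 -0.3  2.1 -1.7  1.  -4.5  1.  -6.7 -6.3  9.6
 -0.3]
10 [ 0.0142  0.0053  0.2866  0.0388  0.0449 -0.0053] 430.21 [  1.6   0.3   1.1  -1.3   2.6  -0.5   4.1  -3.1   2.8  -9.2   3.  -13.3
 -11.3  20.2  -2.6]
[[379.6, 268.1], [388.8, 268.8], [375.9, 287.6], [384.7, 291.2], [256.4, 278.4], [247.0, 280.7], [321.4, 260.2]]
```

Run:
```python
from ang import *
Rz=R.from_euler('z',r.x[2]).as_matrix();F=pts(r.x)[6]+[.002,-.0015,0]
for k in(0,4,4.5,5,5.5,6):
    t=k*np.pi/10;d=np.array([.866*np.sin(t),np.cos(t),.5*np.sin(t)])
    Q=[F+Rz@(.036*d+.004*n),F+Rz@(.043*d)]
    q=proj(Q,ms);print(k,q.round(1).tolist(),((q-[285,135])*5.25+[480,0]).round(0).tolist())
```

```text
0 [[318.8, 184.5], [318.1, 188.0]] [[657.0, 260.0], [654.0, 278.0]]
4 [[302.0, 170.6], [298.0, 171.4]] [[569.0, 187.0], [548.0, 191.0]]
4.5 [[301.2, 169.0], [297.1, 169.4]] [[565.0, 178.0], [543.0, 180.0]]
5 [[300.7, 167.4], [296.5, 167.6]] [[563.0, 170.0], [541.0, 171.0]]
5.5 [[300.7, 166.1], [296.5, 166.0]] [[562.0, 164.0], [540.0, 163.0]]
6 [[301.0, 165.1], [296.9, 164.7]] [[564.0, 158.0], [543.0, 156.0]]
```

Run:
```python
from ang import *
mw=robot.camera_model("wrist");s=robot.read_state()
Rt=R.from_rotvec(s["orientation"]);Rc=R.from_rotvec(mw["rotation"]);rel=Rt.inv()*Rc;off=Rt.inv().apply(mw["eye"]-s["tool_pos"])
R1=R.from_rotvec([.372,-3.118,-.001]);m1=dict(mw);m1["rotation"]=(R1*rel).as_rotvec();m1["eye"]=np.array([.598,-.0654,.3028])+R1.apply(off)
print(m1["eye"],off.round(3),rel.as_rotvec().round(3));print(read(cv2.imread("pics/w1r.png"),m1))
```

```text
[ 0.52053905 -0.08451431  0.44387507] [ 0.08  -0.    -0.141] [-0.233 -0.233  1.558]
None
```

Run:
```python
from ang import *
mw=robot.camera_model("wrist");s=robot.read_state()
Rt=R.from_rotvec(s["orientation"]);Rc=R.from_rotvec(mw["rotation"]);rel=Rt.inv()*Rc;off=Rt.inv().apply(mw["eye"]-s["tool_pos"])
R1=R.from_rotvec([.372,-3.118,-.001]);m1=dict(mw);m1["rotation"]=(R1*rel).as_rotvec();m1["eye"]=np.array([.598,-.0654,.3028])+R1.apply(off)
im=cv2.imread("pics/w1r.png").max(2).astype(float)[168:200,310:346]
ys,xs=np.mgrid[168:200,310:346]
w=np.clip(115-im,0,None);w[(xs-322)**2+(ys-181)**2>18**2]=0
c=np.array([(w*xs).sum(),(w*ys).sum()])/w.sum();p=np.c_[xs.ravel(),ys.ravel()]-c
C=(p*w.ravel()[:,None]).T@p;v=np.linalg.eigh(C)[1][:,1];v*=np.sign(v[1])
print(c,v,(w>0).sum(),np.linalg.eigvalsh(C),scale(c-10*v,c+10*v,m1))
print(im[10:32:1,8:30:1].astype(int))
```

```text
[327.66276347 186.7470726 ] [0.62644431 0.77946618] 47 [  308.8434843  42383.52185528] (np.float64(0.00048482361290669296), np.float64(2.9000000000000035), [[322.0, 180.0], [336.0, 196.0]])
[[189 182 166 141 131 150 172 187 192 192 194 192 189 186 189 188 185 186
  192 193 197 192]
 [185 180 150 109  89 110 152 179 186 190 188 192 190 192 184 187 186 187
  190 192 194 194]
 [191 180 156 109  72  80 126 165 184 192 189 193 189 191 191 189 187 187
  188 190 191 193]
 [194 190 175 142  94  67  93 140 173 184 193 192 191 194 186 189 190 188
  187 185 188 190]
 [195 193 183 160 127  82  74 107 145 173 184 189 192 191 190 191 186 186
  188 190 185 192]
 [196 193 192 179 157 117  82  75 111 146 176 186 191 192 193 192 193 189
  189 185 187 189]
 [200 197 197 189 179 156 118  81  71 111 155 183 189 192 193 192 193 191
  189 188 188 188]
 [198 199 192 195 187 180 148 109  69  81 127 168 183 190 188 194 193 192
  190 191 186 189]
 [196 198 198 198 193 191 173 136  92  66  95 143 172 184 191 193 193 191
  192 188 188 188]
 [196 197 196 194 196 191 186 162 125  85  72 109 148 175 184 192 192 192
[... 436 characters left out ...]
2 163 128  82  69 107 149 173
  184 194 200 202]
 [191 193 191 193 192 196 195 198 196 196 193 180 153 120  84  77 105 148
  178 198 211 210]
 [194 196 188 192 190 196 197 198 197 198 194 190 179 156 117  79  74 115
  166 198 218 210]
 [195 195 198 191 191 191 199 199 197 198 196 194 186 175 152 110  78 102
  153 194 204 198]
 [199 198 196 196 193 193 194 195 199 195 195 197 196 188 175 146 129 135
  162 180 190 178]
 [198 197 198 194 192 195 191 194 195 196 197 199 195 198 192 184 174 177
  183 186 172 155]
 [202 197 196 201 195 194 190 194 195 194 197 202 201 206 211 206 200 191
  187 179 155 131]
 [196 198 198 196 197 197 195 195 195 200 204 205 210 214 213 203 192 180
  176 157 127 104]]
```

Start reading is 2.9 for a true 3, so the method is good to about 0.1; the sleeve now rests near 4.7, between clicks. Next stroke.

arm_command(increments="0.2 0 0 0 -0.13; 0.6 0 0 0 -0.13; 1 0 0 0 -0.13; 1 0 0 0 -0.13; 1 0 0 0 -0.13")

```text
t: 7.15
tool_pos: [0.6019, -0.066, 0.1217]
orientation: [-0.701, 3.061, -0.005]
force: [4.1, -7.0, -3.9]
opening: 0.0557
gripper_force: 57.6
```

arm_command(increments="1 0 0 0 0.09; 1 0 0 0 0.18; 1 0 0 0 0.27; 1 0 0 0 0.36; 1 0 0 0 0.44")

```text
t: 7.65
tool_pos: [0.6028, -0.0663, 0.1219]
orientation: [-0.013, 3.138, -0.004]
force: [13.1, -14.1, -8.9]
opening: 0.0554
gripper_force: 66.5
```

```bash
python3 -c "
from ang import *
look('w7r')"
```

```text
(5.42, 270, [316.0, 283.0], [0.05999999865889549, 1.0]) phi -0.23 t 7.7 tq [ 1.05 -1.81  1.83]
```

arm_command(increments="0.2 0 0 0 0; 0.2 0 0 0 0; 0.2 0 0 0 0; 0.2 0 0 0 -0.14; 0.2 0 0 0 -0.28")

```text
t: 8.2
tool_pos: [0.6009, -0.064, 0.1215]
orientation: [0.468, -3.106, -0.001]
force: [1.1, 0.7, 0.1]
opening: 0.0742
gripper_force: 0.0
```

```bash
python3 -c "
from ang import *
look('w8r')"
```

```text
(5.36, 244, [314.0, 282.0], [-0.1599999964237213, 0.9900000095367432]) phi 0.075 t 8.25 tq [ 0.02 -0.    0.06]
```

arm_command(increments="0 0 0 -45 0; 0 0 0 -90 0; 0 0 0 -130 0.05; 0 0 0 -150 0.09; 0 0 0 -150 0.09")

```text
t: 8.75
tool_pos: [0.603, -0.0644, 0.2765]
orientation: [-0.314, 3.119, -0.003]
force: [-0.3, -0.4, 0.9]
opening: 0.0929
gripper_force: 0.0
```

```bash
python3 -c "
from ang import *
robot.read_camera('wrist');look('w9r');im=cv2.imread('pics/w9r.png');mw=robot.camera_model('wrist')
c=proj(pts(r.x)[6],mw)[0];x,y=int(c[0]),int(c[1]);print(x,y)
cv2.imwrite('pics/w9.png',cv2.resize(im[y-60:y+60,x-75:x+75],(750,600),interpolation=cv2.INTER_CUBIC))"
```

```text
None phi -0.029 t 8.85 tq [0.05 0.02 0.02]
322 195
```

View pics/w9.png

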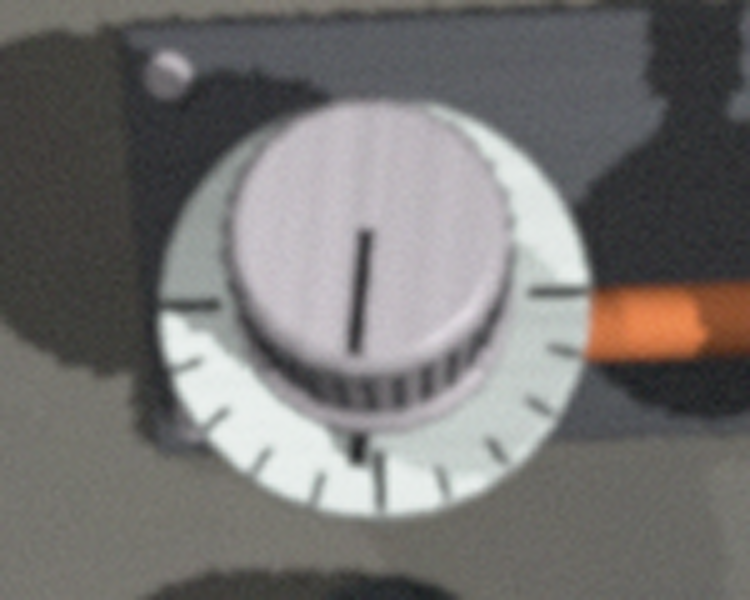

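The pointer at (357,450) lies between marks 5 (380,480) and 6 (315,490), so the 5.36 reading is right and the sleeve stays where it is left. I'll continue with better centring and longer strokes.

arm_command(increments="0 -1 -3 45 -0.1; 0 -1 -3 90 -0.2; 0.1 -1 -3 130 -0.29; 0.2 -1 -3 150 -0.29; 0.6 -1 -3 152 -0.29")

```text
t: 9.35
tool_pos: [0.5986, -0.0664, 0.1133]
orientation: [0.766, -3.037, -0.006]
force: [-1.0, 0.2, 0.2]
opening: 0.0736
gripper_force: 0.0
```

arm_command(increments="1 0 0 0 0; 1 0 0 0 0; 1 0 0 0 0; 1 0 0 0 0.08; 1 0 0 0 0.16")

```text
t: 9.85
tool_pos: [0.6023, -0.0664, 0.1199]
orientation: [0.519, -3.098, -0.002]
force: [-1.6, 0.9, -5.3]
opening: 0.0546
gripper_force: 59.6
```

arm_command(increments="1 0 0 0 0.08; 1 0 0 0 0.16; 1 0 0 0 0.24; 1 0 0 0 0.32; 1 0 0 0 0.38")

```text
t: 10.35
tool_pos: [0.6022, -0.0667, 0.1208]
orientation: [-0.072, -3.14, -0.002]
force: [-21.7, -7.2, 17.8]
opening: 0.0566
gripper_force: 65.2
```

```bash
python3 -c "
from ang import *
look('w10r')"
```

```text
(6.4, 276, [308.0, 284.0], [-0.1899999976158142, 0.9800000190734863]) phi -0.284 t 10.4 tq [1.63 1.91 1.14]
```

arm_command(increments="0.2 0 0 0 0; 0.2 0 0 0 0; 0.2 0 0 0 0; 0.2 0 0 0 -0.14; 0.2 0 0 0 -0.28")

```text
t: 10.9
tool_pos: [0.6033, -0.067, 0.1204]
orientation: [-0.377, 3.117, -0.001]
force: [0.3, 0.6, 0.2]
opening: 0.0746
gripper_force: 0.0
```

```bash
python3 -c "
from ang import *
look('w11r')"
```

```text
(6.38, 232, [314.0, 277.0], [-0.41999998688697815, 0.9100000262260437]) phi 0.016 t 10.95 tq [0.03 0.   0.  ]
```

arm_command(increments="0.2 0 0 0 -0.13; 0.4 0 0 0 -0.26; 1 0 0 0 -0.26; 1 0 0 0 -0.26; 1 0 0 0 -0.26")

```text
t: 11.45
tool_pos: [0.6024, -0.0663, 0.1204]
orientation: [0.761, -3.048, -0.001]
force: [-7.8, 6.3, 6.7]
opening: 0.0561
gripper_force: 67.2
```

arm_command(increments="1 0 0 0 0.11; 1 0 0 0 0.22; 1 0 0 0 0.33; 1 0 0 0 0.44; 1 0 0 0 0.54")

```text
t: 11.95
tool_pos: [0.6023, -0.0666, 0.1205]
orientation: [-0.082, -3.139, -0.002]
force: [-10.4, -5.7, 12.4]
opening: 0.0566
gripper_force: 72.9
```

```bash
python3 -c "
from ang import *
look('w12r')"
```

```text
(7.42, 235, [301.0, 279.0], [-0.47999998927116394, 0.8799999952316284]) phi -0.292 t 12.0 tq [3.36 1.47 2.31]
```

arm_command(increments="0.2 0 0 0 0; 0.2 0 0 0 0; 0.2 0 0 0 0; 0.2 0 0 0 -0.14; 0.2 0 0 0 -0.28")

```text
t: 12.5
tool_pos: [0.6028, -0.067, 0.1195]
orientation: [-0.373, 3.119, 0.0]
force: [-0.1, 0.1, 0.7]
opening: 0.0746
gripper_force: 0.0
```

```bash
python3 -c "
from ang import *
look('w13r')"
```

```text
(7.46, 211, [308.0, 273.0], [-0.6899999976158142, 0.7200000286102295]) phi 0.014 t 12.55 tq [0.04 0.   0.02]
```

arm_command(increments="0.2 0 0 0 -0.13; 0.4 0 0 0 -0.22; 1 0 0 0 -0.22; 1 0 0 0 -0.22; 1 0 0 0 -0.22")

```text
t: 13.05
tool_pos: [0.6022, -0.0664, 0.1198]
orientation: [0.7, -3.061, -0.001]
force: [-6.1, 4.8, 3.7]
opening: 0.0555
gripper_force: 67.5
```

arm_command(increments="1 0 0 0 0.06; 1 0 0 0 0.12; 1 0 0 0 0.18; 1 0 0 0 0.22; 1 0 0 0 0.22")

```text
t: 13.55
tool_pos: [0.6026, -0.0663, 0.1194]
orientation: [0.362, -3.12, -0.003]
force: [0.1, 1.2, 0.7]
opening: 0.0543
gripper_force: 59.9
```

```bash
python3 -c "
from ang import *
look('w14r')"
```

```text
(7.92, 228, [303.0, 271.0], [-0.7900000214576721, 0.6200000047683716]) phi -0.0 t 13.6 tq [2.17 0.3  0.57]
```

arm_command(increments="0.2 0 0 0 0; 0 0 0 0 0; 0 0 0 0 0; 0 0 0 -45 0; 0 0 0 -90 0")

```text
t: 14.1
tool_pos: [0.6012, -0.0671, 0.2087]
orientation: [0.367, -3.116, -0.001]
force: [1.3, -0.0, 0.1]
opening: 0.089
gripper_force: 0.0
```

arm_command(increments="0 0 0 -45 0; 0 0 0 -60 0; 0 0 0 -60 0; 0 0 0 -60 0; 0 0 0 -60 0")

```text
t: 14.6
tool_pos: [0.6015, -0.0669, 0.2666]
orientation: [0.368, -3.116, -0.002]
force: [0.4, -0.6, 0.2]
opening: 0.093
gripper_force: 0.0
```

```bash
cat > raised.py <<'E'
from ang import *
import sys
def line(g,c0,c1,rad=None):
    """weighted axis of dark pixels within box c0..c1"""
    x0,y0=c0;x1,y1=c1;ys,xs=np.mgrid[y0:y1,x0:x1];w=np.clip(115-g[y0:y1,x0:x1],0,None)
    if rad:w[(xs-rad[0])**2+(ys-rad[1])**2>rad[2]**2]=0
    c=np.array([(w*xs).sum(),(w*ys).sum()])/w.sum();p=np.c_[xs.ravel(),ys.ravel()]-c
    return c,np.linalg.eigh((p*w.ravel()[:,None]).T@p)[1][:,1]
def raised(nm):
    mw=robot.camera_model("wrist");im=robot.read_camera("wrist");cv2.imwrite(f"pics/{nm}.png",im)
    Rz=R.from_euler('z',r.x[2]).as_matrix();T=proj(pts(r.x)[7]+Rz@[.003,0,0],mw)[0]
    a=T.astype(int);g=im.max(2).astype(float)
    c,v=line(g,a-25,a+26,(T[0],T[1],21)); v=v*np.sign(v@(c-T)); print(T,c,v,scale(c-10*v,c+10*v,mw))
raised(sys.argv[1])
E
python3 raised.py w15r
```

```text
[324.53744378 185.96812012] [313.59592326 190.11630695] [-0.81382024  0.5811167 ] (np.float64(0.0018748898675013947), np.float64(7.960000000000008), [[325.0, 186.0], [305.0, 200.0]])
```

```bash
cat > marks.py <<'E'
from ang import *
import sys
from scipy.ndimage import map_coordinates
im=cv2.imread(f"pics/{sys.argv[1]}.png").max(2).astype(float);mw=robot.camera_model("wrist")
P=pts(r.x)
def prof(p,r0,r1,h,ks):
    Rz=R.from_euler('z',r.x[2]+p[2]).as_matrix();F=P[6]+[p[0],p[1],0];out=[]
    rr=np.linspace(r0,r1,6)
    Q=np.array([F+Rz@(q*np.array([.866*np.sin(t),np.cos(t),.5*np.sin(t)])+h*n) for t in ks*np.pi/10 for q in rr])
    q=proj(Q,mw);return map_coordinates(im,[q[:,1],q[:,0]],order=1).reshape(len(ks),-1).mean(1)
K=np.arange(0,11);ks=np.arange(-.5,10.5,.02)
def cost(p):
    return sum(prof(p,.039,.0455,0,K+d).mean() for d in(-.06,0,.06))
from scipy.optimize import minimize
g=min((minimize(cost,[x,y,a],method='Nelder-Mead',options=dict(initial_simplex=np.array([x,y,a])+np.array([[0,0,0],[.002,0,0],[0,.002,0],[0,0,.02]]))) for x in(0,.002,.004) for y in(-.002,0) for a in(-.03,0,.03)),key=lambda o:o.fun)
print(g.x.round(4),g.fun)
print("marks",[(k,round(float(d),2)) for k in K for d in [np.arange(-.4,.41,.02)[prof(g.x,.041,.045,0,k+np.arange(-.4,.41,.02)).argmin()]]])
e=prof(g.x,.034,.0375,.004,ks);print("pointer",ks[e.argmin()],e.min());b=ks[e<e.min()+30];print(b.min(),b.max())
Rz=R.from_euler('z',r.x[2]+g.x[2]).as_matrix();T=P[6]+[g.x[0],g.x[1],0]+.055*(Rz@n);print("top centre",proj(T,mw))
E
python3 marks.py w15r
```

```text
[0.0639 0.017  0.6253] 232.69895357595374
marks [(np.int64(0), 0.18), (np.int64(1), 0.32), (np.int64(2), -0.36), (np.int64(3), 0.3), (np.int64(4), -0.32), (np.int64(5), 0.1), (np.int64(6), -0.18), (np.int64(7), 0.4), (np.int64(8), -0.04), (np.int64(9), 0.06), (np.int64(10), -0.22)]
pointer 6.620000000000006 24.409945543403513
6.040000000000006 9.32000000000001
top centre [[309.6418921  253.40678682]]
```

```bash
python3 - <<'E'
s=open("marks.py").read()
s=s.replace("return sum(prof(p,.039,.0455,0,K+d).mean() for d in(-.06,0,.06))","""
    f=lambda d:prof(p,.040,.0455,0,K+d)
    return np.clip(f(0)-(f(-.3)+f(.3))/2,-60,60).mean()+((p[0]/.006)**2+(p[1]/.006)**2+(p[2]/.08)**2)""")
open("marks.py","w").write(s)
E
python3 marks.py w15r
```

```text
[ 0.0013 -0.0011  0.0059] -59.91378476548024
marks [(np.int64(0), 0.0), (np.int64(1), -0.02), (np.int64(2), -0.02), (np.int64(3), 0.0), (np.int64(4), 0.0), (np.int64(5), 0.0), (np.int64(6), 0.0), (np.int64(7), 0.0), (np.int64(8), 0.0), (np.int64(9), 0.0), (np.int64(10), 0.02)]
pointer 8.000000000000007 64.44669981970175
7.9000000000000075 9.940000000000008
top centre [[322.87483509 183.92685147]]
```

Fitting all eleven marks within 0.02 puts the pointer at 8.00. Now the lever: I'll move over its grip, already square to it.

arm_command(increments="0.2 13 45 0 0; 0.4 26 88 0 0; 0.5 38 130 0 0; 0.5 46 159 0 0; 0.5 46 159 0 0")

```text
t: 15.15
tool_pos: [0.5188, 0.0798, 0.268]
orientation: [0.374, -3.116, -0.002]
force: [-0.1, -1.2, 0.3]
opening: 0.0576
gripper_force: 0.0
```

arm_command(increments="0.5 0 0 0 0; 0.5 0 0 45 0; 0.5 0 0 90 0; 0.5 0 0 125 0; 0.5 0 0 143 0", grip_force=30)

```text
t: 15.65
tool_pos: [0.5187, 0.0752, 0.1216]
orientation: [0.365, -3.114, -0.0]
force: [-0.9, -0.0, 1.3]
opening: 0.0466
gripper_force: 0.0
```

arm_command(increments="0.7 0 0 0 0; 0.8 0 0 0 0; 0.9 0 0 0 0; 1 0 0 0 0; 1 0 0 0 0")

```text
t: 16.15
tool_pos: [0.5219, 0.0783, 0.1284]
orientation: [-0.369, 3.117, 0.004]
force: [-2.1, 7.5, 3.0]
opening: 0.0181
gripper_force: 30.0
```

arm_command(increments="1 0 6 0 0.08; 1 -1 12 0 0.16; 1 -2 18 0 0.24; 1 -4 23.5 0 0.32; 1 -5.6 28.5 0 0.39")

```text
t: 16.65
tool_pos: [0.5204, 0.1069, 0.1284]
orientation: [0.246, 3.13, 0.002]
force: [-1.2, 1.8, 2.3]
opening: 0.018
gripper_force: 30.1
```

arm_command(increments="1 0 6 0 0.08; 1 -1 12 0 0.16; 1 -2 18 0 0.24; 1 -4 23.5 0 0.32; 1 -5.6 28.5 0 0.39")

```text
t: 17.15
tool_pos: [0.5302, 0.1345, 0.1284]
orientation: [0.848, 3.024, 0.003]
force: [-2.9, 3.3, 3.1]
opening: 0.0178
gripper_force: 30.1
```

arm_command(increments="1 0 0 0 0; 1 0 0 0 0; 1 0 0 0 0")

```text
t: 17.45
tool_pos: [0.5303, 0.1346, 0.1284]
orientation: [0.843, 3.025, 0.004]
force: [-3.1, 4.9, 3.9]
opening: 0.0179
gripper_force: 30.0
```

arm_command(increments="0.6 0 0 0 0; 0.4 0 0 0 0; 0.4 0 0 0 0; 0.4 0 0 -40 0; 0.4 0 0 -80 0")

```text
t: 17.95
tool_pos: [0.5284, 0.1327, 0.2061]
orientation: [-0.845, -3.022, 0.003]
force: [0.8, -0.3, 0.2]
opening: 0.0525
gripper_force: 0.0
```

arm_command(increments="0.2 0 0 -30 0; 0 0 0 -70 0; 0 0 0 -90 0; 0 0 0 -90 0; 0 0 0 -90 0")

```text
t: 18.45
tool_pos: [0.5298, 0.133, 0.2964]
orientation: [0.845, 3.025, 0.0]
force: [-0.5, 0.2, -0.9]
opening: 0.0904
gripper_force: 0.0
```

Run:
```python
from ang import *
mw=robot.camera_model("wrist");im=robot.read_camera("wrist");cv2.imwrite("pics/w20r.png",im)
Rz=R.from_euler('z',r.x[2]+.006).as_matrix();H=pts(r.x)[4]+[.001,-.001,0]
q=proj([H,H+Rz@[-.0566,.0566,.016],pts(r.x)[7]],mw);print(q)
c=q[1];x,y=int(c[0]),int(c[1])
A=cv2.resize(im[80:320,180:500],(800,600),interpolation=cv2.INTER_CUBIC)
cv2.imwrite("pics/w20.png",A)
```

```text
[[323.67832718 246.28093573]
 [323.88718263 182.70096998]
 [200.46029209 316.03378522]]
```

View pics/w20.png

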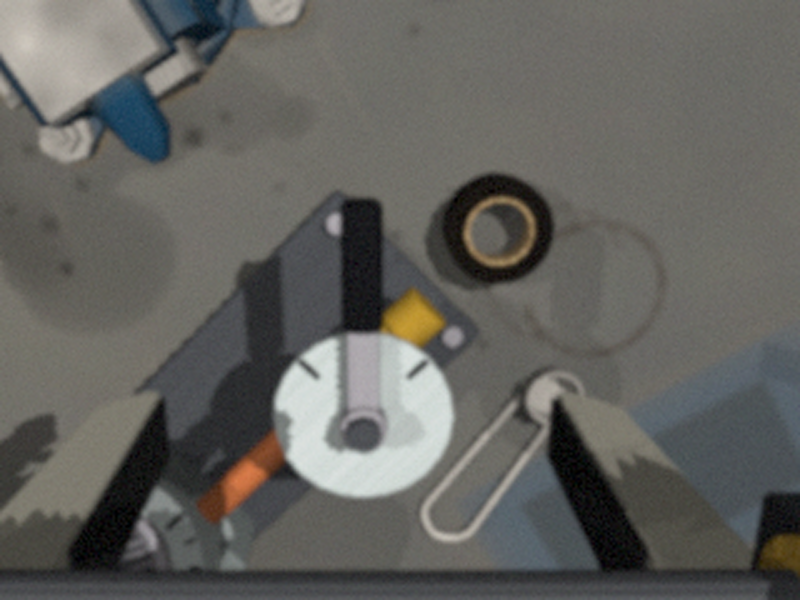

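The lever lies midway between the shut mark (310,370) and the open mark (417,368), vertical at x≈363, and covers the half mark. The tape and striker look undisturbed and the gripper is clear.

```bash
python3 -c "
from plant import robot
print(robot.close_job())"
```

```text
the job is handed in; nothing more can be done
None
```

I set the sleeve to 8 (measured 8.00 against the scale marks) with the lever shut, then opened the lever to about 45° and handed the job in, gripper clear, after about 18.5 s; no verdict came back.

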